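Load the hair rollers on their rod and cap it

TASK

Load the roller stand on the vanity: thread the slim lilac roller onto the steel rod first and the fat coral one after it, so that the fat one, which is set first in the hair, sits outermost. Then slip the wooden end knob, steel-banded mouth first, onto the tip of the rod and push it fully home, so that the rollers are kept on the rod with next to no play, and let everything go. Leave the blue dropper bottle and the kabuki brush standing where they are and the jewelry box shut.

Things in the scene. Friction and masses are not known exactly. Their poses are not given: they have to be found in the camera images.
- stand: Stainless roller-and-clip stand, fixed: base plate 110 x 210 mm, 10 thick; upright post 18 mm thick, 128 mm high; from the post a round horizontal rod runs to -y, and a flat tongue with three hair clips runs to +y (to y = 165 mm, clip tails to x = 53 mm, no higher than the post). Origin: on the vanity, 60 mm to the rod side of the collar's face, under the rod. z up. Above the rod all is free.
- rod_root (a point): Start of the rod (12 mm diameter): the point on its axis, 120 mm above the vanity, at the face of the 30 mm collar against which the first roller stops. z up; +y runs along the rod from its free tip towards the post, so the rod lies on the -y side.
- rod_tip (a point): The free end of the rod: the point of its domed tip, on its axis, 176 mm from rod_root in rod_root's -y direction. Axes as rod_root.
- slim_roller_center (a point): Slim lilac hair roller: a rigid ribbed twelve-sided barrel 64 mm long, 32 mm across its flats, lying on a flat on the vanity, about 40 g. Straight bore of 22 mm diameter right through along its y axis (both ends alike). This point is its centre, on the bore's axis, 16 mm above the vanity at the start.
- fat_roller_center (a point): Fat coral hair roller: as the slim one but 44 mm across its flats, about 65 g; 64 mm long, 22 mm bore right through along its y axis (both ends alike). This point is its centre, on the bore's axis, 22 mm above the vanity at the start.
- knob_center (a point): Wooden end knob: eight-sided, 36 mm across flats, 60 mm long, about 50 g, lying on a flat. A blind bore, 16 mm wide and 40 mm deep along its y axis, opens at its +y end (steel band), so it slips loosely on the rod and rests there by its own weight. This point: its centre on the bore's axis, 18 mm up at the start, when the mouth points within 0.9 rad of rod_root's +y direction.
- knob_mouth (a point): Centre of the open mouth of the knob's bore, 30 mm from knob_center along the knob's +y axis; axes as knob_center. Fully home, the rod's tip meets the bottom of the bore and this point is 136 mm from rod_root; rollers pushed up to the collar then have 8 mm of play.
- bottle_center (a point): Blue glass dropper bottle with black collar and rubber bulb, 38 mm in diameter, 114 mm high, standing, loose; this point is half-way up. A bystander.
- kabuki_center (a point): Kabuki make-up brush standing on its wooden handle, dark bristles up, 48 mm in diameter, 80 mm high, loose; this point is half-way up. A bystander.
- jewelry_lid (a joint): Flip-top lid of the white plastic jewelry box (130 x 180 mm, 68 mm high with its lid, small brass lip in front, fixed; on the -y side, nearer the robot than the parts): 0 is shut, grows as it opens (rad). A bystander.
Not all that is in view belongs to the job. There is more than one size of the part that bears slim_roller_center; the job needs the smaller. Several things look just like the part that bears knob_center: the one meant starts farthest to the robot's right.

How it is judged:
On the way, in this order (a step that is already met when the one before it is completed fails the run):
1. the slim roller is threaded on the rod (x of slim_roller_center in the frame of rod_root between -0.009 and 0.009 m and z of slim_roller_center in the frame of rod_root between -0.01 and 0.009 m and y of slim_roller_center in the frame of rod_root between -0.15 and -0.025 m and angle between the y axis of slim_roller_center and the y axis of rod_root, either way round below 0.2 rad), for 0.2 s.
2. then the fat roller is threaded on the rod outside it (x of fat_roller_center in the frame of rod_root between -0.009 and 0.009 m and z of fat_roller_center in the frame of rod_root between -0.01 and 0.009 m and y of fat_roller_center in the frame of rod_root between -0.15 and -0.08 m and angle between the y axis of each of fat_roller_center, slim_roller_center and the y axis of rod_root, either way round below 0.2 rad and x of slim_roller_center in the frame of rod_root between -0.009 and 0.009 m and z of slim_roller_center in the frame of rod_root between -0.01 and 0.009 m and y of slim_roller_center in the frame of rod_root between -0.09 and -0.025 m), for 0.2 s.
3. then the end knob is fully home on the rod's tip (x of knob_mouth in the frame of rod_root between -0.004 and 0.004 m and z of knob_mouth in the frame of rod_root between -0.005 and 0.004 m and y of knob_mouth in the frame of rod_root between -0.141 and -0.13 m and angle between the y axis of knob_mouth and the y axis of rod_root, either way round below 0.12 rad and y of knob_center in the frame of rod_root below -0.155 m), for 0.2 s.
At the end, for the whole second after the job is handed in: Released and at rest on the rod, centres within 9 mm of its axis and in line (0.2 rad): slim roller innermost, centre within 45 mm of the collar; fat roller outside it, centre 85 to 110 mm out; knob in line on the tip (4 mm, 0.12 rad), mouth at most 141 mm out (home is 136 mm) (all of step 3 and x of slim_roller_center in the frame of rod_root between -0.009 and 0.009 m and z of slim_roller_center in the frame of rod_root between -0.01 and 0.009 m and y of slim_roller_center in the frame of rod_root between -0.045 and -0.025 m and angle between the y axis of each of slim_roller_center, fat_roller_center and the y axis of rod_root, either way round below 0.2 rad and x of fat_roller_center in the frame of rod_root between -0.009 and 0.009 m and z of fat_roller_center in the frame of rod_root between -0.01 and 0.009 m and y of fat_roller_center in the frame of rod_root between -0.11 and -0.085 m and linear speed of each of slim_roller, fat_roller, knob below 0.02 m/s); the robot touches nothing.
It fails at once if the dropper bottle is shifted by more than 30 mm or tipped (distance of bottle_center from where it was at the start of the episode above 0.03 m or angle between bottle_center's own z axis and vertical above 0.5 rad).
It fails at once if the kabuki brush is shifted by more than 30 mm or tipped (distance of kabuki_center from where it was at the start of the episode above 0.03 m or angle between kabuki_center's own z axis and vertical above 0.5 rad).
It fails at once if the jewelry box is opened (value of joint jewelry_lid above 0.1 rad).
It also fails if it takes over 72 s, if anything falls off the work surface, if the arm or the gripper's body presses on something with over 40 N, if the wrist force passes 120 N, or if a joint passes its speed limit or range.

ROBOT

A 6-joint arm with a two-finger parallel gripper is mounted at the origin on the work surface. World frame = base frame: x ahead of the robot, y to its left, z up, the work surface at z = 0. Lengths are in m, angles in rad, forces in N, time in s.
With the tool pointing down it reaches from about 0.375 to 0.975 m from the base axis. Payload 3.8 kg.
Tool frame: the origin (TCP) lies midway between the tips of the shut fingers; the grasp point (between the pads) lies 19 mm behind it; z points along the fingers, y is the line along which they close (so a half turn about z gives the same grasp; the last joint's range is limited). The gripper opens to 88 mm and grips with 3 to 60 N. Pads are 18 mm wide; open, the fingers measure 123 mm over their backs; the gripper's body (75 mm by 187 mm) begins 45 mm behind the grasp point.
Start: joints at [1.23, 0.264, 1.604, -0, 1.274, -0.037], TCP at [0.202, 0.644, 0.239] pointing down, gripper open.
Joint ranges: [-2.63, 2.63], [-0.94, 2.18], [0.31, 2.57], [-1.31, 4.45], [0, 2.66], [-2.55, 2.55]. Speed limits (rad/s): [2.57, 2.57, 3.14, 3.14, 3.14, 3.14].

INTERFACE

Orientations are given as a rotation vector (axis times angle).
In Python, from cell import manip, inverse_kinematics, cams, order gives the robot as it stands. Calls block until the motion is done:
- manip.move_pose(position, orientation): joint-space move of the TCP to a pose.
- manip.move_linear(position, rate=0.15, rot=None): straight line of the TCP; rot=None keeps the orientation; rate is the mean speed in m/s.
- manip.set_joints(angles): joint-space move.
- manip.set_gripper(opening, force=None): finger opening in m; force is the grip in N (None keeps the last); returns when the fingers have stopped.
- manip.dwell(seconds).
- inverse_kinematics(position, orientation): joint angles nearest the present ones, or None.
- manip.state(): the state.
- cams.capture(name): name is "scene" or "side" or "wrist"; returns a dict with "image" (420x560x3 uint8, blue, green, red), "z_map" (420x560 float32, m along the optical axis (not along the pixel's ray), 0 where there is no reading), "intrinsics" (3x3 intrinsics, pixels), "position" and "orientation" of the camera in the world; the wrist camera has in their place "T_tool_cam" (4x4, takes a point from camera to tool coordinates, whose origin is the TCP and whose axes are the flange's). Camera axes: x right, y down, z forward; pixel columns grow to the right and rows downward; lengths in m; the calibration is good to about 2 mm. A picture is of the moment at which its call begins: read the wrist's pose just before it.
A pose or a line that the arm cannot do raises manip.IKError and nothing moves.
- order.close_job(): hands the job in; it is judged then, once.
The state is a dict: "clock": time; "joint_pos": joint angles; "joint_velocities": joint speeds; "tau": joint torques, N m; "tool_pos": TCP position; "tcp_rot": TCP orientation; "contact_force": force on the tool from outside, world axes, zero at the start; "moment": the same for the moment, N m; "gripper_width": finger opening in m; "grasp_force": force on a finger pad.
Only numpy, scipy, OpenCV 4.12 (cv2) and the standard library are available. Lean on these libraries where they do the work, as an engineer would, in place of code of your own. Each camera call takes 0.05 s, during which the arm holds its last target. There are 200 camera calls.

## Working session

There is one attempt and no reset: what is moved stays moved. The work goes in short steps, each a Python script; the robot and the scene stay as the last script left them, time stands still between calls to the robot, and variables do not carry over. Pictures are saved under pics/ and viewed, at most 10 in all, crops included, and the job is handed in when it is done.

```bash
ls; mkdir -p pics; python3 - <<'E'
from cell import manip,cams
import cv2,numpy as np
for n in("scene","side"):
    c=cams.capture(n);cv2.imwrite(f"pics/{n}0.png",c["image"]);np.savez(f"{n}0.npz",**c)
    print(n,c["position"],c["orientation"],c["intrinsics"])
print(manip.state())
E
```

```text
pics
scene [ 1.1460027  -0.04520746  1.09305572] [-1.88874901 -1.9380243   0.53894513] [[489.64329633   0.         280.14691238]
 [  0.         489.64329633 210.69520249]
 [  0.           0.           1.        ]]
side [ 0.49304817 -0.82555975  0.87726142] [-2.34942241  0.12597809 -0.03910074] [[422.82774202   0.         278.34935585]
 [  0.         422.82774202 215.22804913]
 [  0.           0.           1.        ]]
{'clock': 0.1, 'joint_pos': array([ 1.23010356e+00,  2.64641628e-01,  1.60521991e+00, -9.02703596e-06,
        1.27371722e+00, -3.68991595e-02]), 'joint_velocities': array([ 1.45209471e-04, -1.71800074e-03, -3.46548030e-03, -3.77785063e-05,
       -6.37029651e-04, -4.10853789e-04]), 'tau': array([ 7.28392515e-04, -5.03621757e+01, -3.58070362e+01,  7.31775910e-02,
        2.33575684e-02, -4.44295915e-05]), 'tool_pos': array([0.20171092, 0.64348549, 0.23754637]), 'tcp_rot': array([-4.75305508e-01, -3.10505894e+00,  3.06652074e-03]), 'contact_force': array([-0.82712236, -0.17901922, -1.00296493]), 'moment': array([ 0.02148879, -0.00832636, -0.06354265]), 'grasp_force': 0.0, 'gripper_width': 0.08804860454715266}
```

View pics/scene0.png

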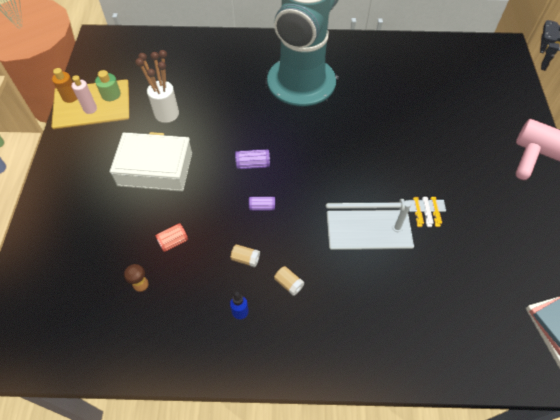

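View pics/side0.png

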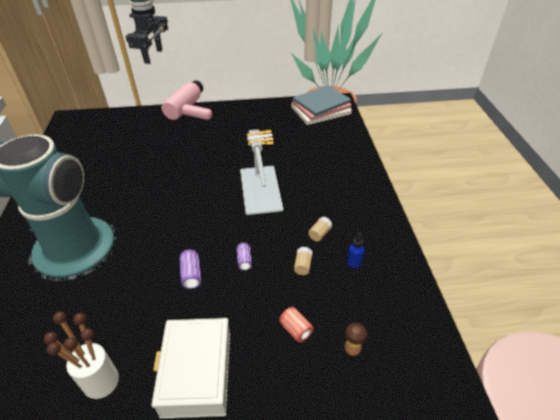

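Scene picture: lilac rollers are at (253,159), large, and (262,203), small; the smaller one is the job's. The coral roller is at (172,237). Knobs are at (245,256) and (289,281); image left is the robot's right, so (245,256) is meant. The stand's rod tip is at (328,206) and its collar at about (400,206). The bottle is at (239,305), the kabuki at (137,277) and the box at (152,161).

```bash
cat > h.py <<'E'
import numpy as np,cv2
from scipy.spatial.transform import Rotation as R
def cloud(c):
    K=c["intrinsics"];z=c["z_map"];v,u=np.indices(z.shape)
    p=np.stack([(u-K[0,2])/K[0,0]*z,(v-K[1,2])/K[1,1]*z,z],-1)
    P=p@R.from_rotvec(c["orientation"]).as_matrix().T+c["position"];P[z==0]=np.nan
    return P
E
python3 - <<'E'
from h import *
C={n:np.load(n+"0.npz") for n in("scene","side")}
P={n:cloud(c) for n,c in C.items()}
px=dict(slim=(262,203),big=(253,159),fat=(172,237),knobA=(245,256),knobB=(289,281),bottle=(239,305),kabuki=(139,280))
for n in P: print(n,"table z",np.nanmedian(P[n][(P[n][...,2]<.02)&(abs(P[n][...,2])<.02)][:,2]))
for k,(u,v) in px.items():
    c0=np.nanmedian(P["scene"][v-2:v+3,u-2:u+3].reshape(-1,3),0)
    print(k,c0.round(4))
    for n in P:
        q=P[n].reshape(-1,3);I=C[n]["image"].reshape(-1,3)
        m=(np.linalg.norm(q[:,:2]-c0[:2],axis=1)<.055)&(q[:,2]>.007)&(q[:,2]<.2)&(I.max(1)>60)
        q=q[m]; r=cv2.minAreaRect(q[:,:2].astype(np.float32)*1000)
        bp=cv2.boxPoints(r);e=[bp[1]-bp[0],bp[2]-bp[1]];L=max(e,key=np.linalg.norm)
        print("  ",n,len(q),np.round(r[0],1),np.round(r[1],1),"yaw of long axis",round(float(np.degrees(np.arctan2(L[1],L[0])))%180,1),"zmax",np.percentile(q[:,2],[50,98]).round(4))
for n in P:
    q=P[n].reshape(-1,3)
    I=C[n]["image"].reshape(-1,3)
    m=(abs(q[:,0]-.55)<.25)&(q[:,1]>.0)&(q[:,1]<.4)&(q[:,2]>.105)&(q[:,2]<.135);q=q[m]
    print(n,"stand high",len(q));
    o=q[np.argsort(q[:,1])]
    for s in np.array_split(o,14): print(s.mean(0).round(4),s[:,2].max().round(4),len(s))
im=C["scene"]["image"][180:320,140:320];cv2.imwrite("pics/crop1.png",cv2.resize(im,None,fx=4,fy=4,interpolation=cv2.INTER_CUBIC))
E
```

```text
scene table z -0.001582038107964756
side table z -0.000673148284619951
slim [ 0.4766 -0.1038  0.0283]
   scene 323 [ 469.3 -104.1] [33.3 62.4] yaw of long axis 90.8 zmax [0.0269 0.034 ]
   side 287 [ 467.9 -106.2] [33.5 68.6] yaw of long axis 91.9 zmax [0.0281 0.0342]
big [ 0.3426 -0.1337  0.0376]
   scene 558 [ 332.7 -135.7] [44.6 89.7] yaw of long axis 96.0 zmax [0.0375 0.0459]
   side 624 [ 329.4 -136. ] [46.3 92.7] yaw of long axis 95.9 zmax [0.0391 0.046 ]
fat [ 0.5868 -0.318   0.0396]
   scene 503 [ 578.5 -323. ] [45.5 64.7] yaw of long axis 122.6 zmax [0.0384 0.0456]
   side 659 [ 577.  -323.7] [47.2 67. ] yaw of long axis 124.0 zmax [0.0384 0.046 ]
knobA [ 0.6299 -0.1379  0.0326]
   scene 421 [ 620.5 -139.1] [61.6 38.5] yaw of long axis 73.3 zmax [0.0306 0.0376]
   side 345 [ 620.6 -138.1] [65.5 35.9] yaw of long axis 73.0 zmax [0.0308 0.0381]
knobB [ 0.6925 -0.0312  0.0334]
   scene 449 [683.5 -30.9] [61.2 38.7] yaw of long axis 48.0 zmax [0.0309 0.0382]
   side 313 [684.1 -31.9] [65.5 37.4] yaw of long axis 49.3 zmax [0.03   0.0372]
bottle [ 0.7669 -0.1404  0.0634]
   scene
[... 619 characters left out ...]
.2676 0.1177] 0.124 84
[0.5345 0.2777 0.1164] 0.1234 83
[0.5444 0.2869 0.1166] 0.1236 83
[0.5424 0.2936 0.1178] 0.1256 83
[0.5384 0.3048 0.1162] 0.1241 83
[0.5464 0.3105 0.1182] 0.1257 83
[0.5282 0.3225 0.1155] 0.1207 83
side stand high 503
[0.5357 0.0639 0.1231] 0.1283 36
[0.5339 0.0989 0.1241] 0.127 36
[0.5326 0.1379 0.1243] 0.1271 36
[0.5306 0.1795 0.1242] 0.1293 36
[0.5291 0.2197 0.1226] 0.1308 36
[0.5289 0.2308 0.1248] 0.1341 36
[0.5324 0.2598 0.1183] 0.1257 36
[0.5501 0.2664 0.1165] 0.1254 36
[0.5465 0.2722 0.1162] 0.1246 36
[0.5367 0.2847 0.1183] 0.126 36
[0.5409 0.29   0.1179] 0.1243 36
[0.5365 0.2993 0.1177] 0.1236 36
[0.5402 0.3089 0.1191] 0.1254 36
[0.5369 0.3216 0.1164] 0.1215 35
```

View pics/crop1.png

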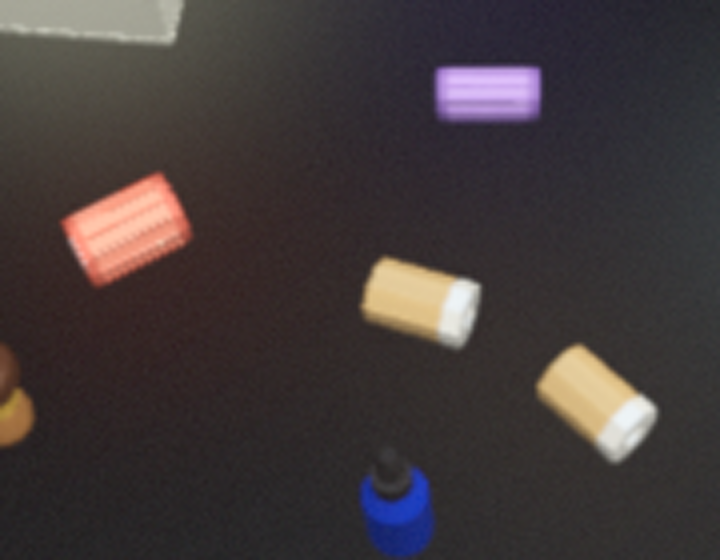

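Crop: small lilac roller at scene (262,203). Of the two identical knobs (245,256) and (289,281), the meant one is (245,256): y=-0.138 against -0.031, so farther right. Its steel mouth faces lower right, about +y. Measured sizes match: 32x64, 45x65 and 38x61 mm. Next I refine the rod with the wrist camera on the way.

```bash
cat >> h.py <<'E'
from cell import manip,inverse_kinematics,cams,order
from scipy.optimize import least_squares
def rv(deg,): return (R.from_euler('z',deg,degrees=True)*R.from_euler('x',180,degrees=True)).as_rotvec()
def wrist():
    s=manip.state();c=cams.capture("wrist");T=np.array(c["T_tool_cam"])
    M=R.from_rotvec(s["tcp_rot"]).as_matrix()
    c=dict(c);c["position"]=s["tool_pos"]+M@T[:3,3];c["orientation"]=R.from_matrix(M@T[:3,:3]).as_rotvec()
    return c
def rodfit(P,y0=.065,y1=.2):
    q=P.reshape(-1,3);q=q[(abs(q[:,0]-.535)<.02)&(q[:,1]>y0)&(q[:,1]<y1)&(q[:,2]>.105)&(q[:,2]<.14)]
    f=lambda p:np.hypot(q[:,0]-p[0]-p[1]*(q[:,1]-.13),q[:,2]-p[2])-.006
    r=least_squares(f,[.535,-.035,.12],loss="soft_l1",f_scale=.001)
    return r.x.round(4),len(q)
def tip(P):
    q=P.reshape(-1,3);q=q[(abs(q[:,0]-.535)<.015)&(q[:,1]>0)&(q[:,1]<.26)&(q[:,2]>.105)&(q[:,2]<.135)]
    y=q[:,1];w=[(round(a,3),np.ptp(q[(y>a)&(y<a+.004),0]).round(3)) for a in np.arange(.2,.26,.004) if ((y>a)&(y<a+.004)).any()]
    return np.sort(y)[:6].round(4),w
E
python3 - <<'E'
from h import *
for n in("scene","side"):
    P=cloud(np.load(n+"0.npz"));print(n,rodfit(P),*tip(P))
manip.set_gripper(.07)
manip.move_pose([.535,.13,.34],rv(92));manip.dwell(.2)
c=wrist();print(np.round(c["T_tool_cam"],3));P=cloud(c);print(rodfit(P),*tip(P));cv2.imwrite("pics/w1.png",c["image"]);print(manip.state()["clock"],manip.state()["tool_pos"])
E
```

```text
scene (array([ 0.5327, -0.0381,  0.1184]), 290) [0.0512 0.0514 0.0538 0.0538 0.0539 0.0542] [(np.float64(0.2), np.float64(0.008)), (np.float64(0.204), np.float64(0.006)), (np.float64(0.208), np.float64(0.007)), (np.float64(0.212), np.float64(0.007)), (np.float64(0.216), np.float64(0.007)), (np.float64(0.22), np.float64(0.008)), (np.float64(0.224), np.float64(0.021)), (np.float64(0.228), np.float64(0.025)), (np.float64(0.232), np.float64(0.012)), (np.float64(0.236), np.float64(0.015)), (np.float64(0.24), np.float64(0.017)), (np.float64(0.244), np.float64(0.011)), (np.float64(0.248), np.float64(0.017)), (np.float64(0.252), np.float64(0.02)), (np.float64(0.256), np.float64(0.018))]
side (array([ 0.5333, -0.035 ,  0.1197]), 122) [0.0531 0.054  0.0542 0.0545 0.0547 0.055 ] [(np.float64(0.2), np.float64(0.003)), (np.float64(0.204), np.float64(0.009)), (np.float64(0.208), np.float64(0.006)), (np.float64(0.212), np.float64(0.009)), (np.float64(0.216), np.float64(0.006)), (np.float64(0.22), np.float64(0.012)), (np.float64(0.224), np.float64(0.021)), (np.float64(0.228), np.float64(0.022)), (np
[... 383 characters left out ...]
,  0.1195]), 1391) [0.0534 0.0534 0.0546 0.055  0.0552 0.0553] [(np.float64(0.2), np.float64(0.011)), (np.float64(0.204), np.float64(0.011)), (np.float64(0.208), np.float64(0.011)), (np.float64(0.212), np.float64(0.011)), (np.float64(0.216), np.float64(0.011)), (np.float64(0.22), np.float64(0.011)), (np.float64(0.224), np.float64(0.013)), (np.float64(0.228), np.float64(0.021)), (np.float64(0.232), np.float64(0.021)), (np.float64(0.236), np.float64(0.015)), (np.float64(0.24), np.float64(0.016)), (np.float64(0.244), np.float64(0.015)), (np.float64(0.248), np.float64(0.021)), (np.float64(0.252), np.float64(0.021)), (np.float64(0.256), np.float64(0.021))]
3.025 [0.53490409 0.13054918 0.33981596]
```

View pics/w1.png

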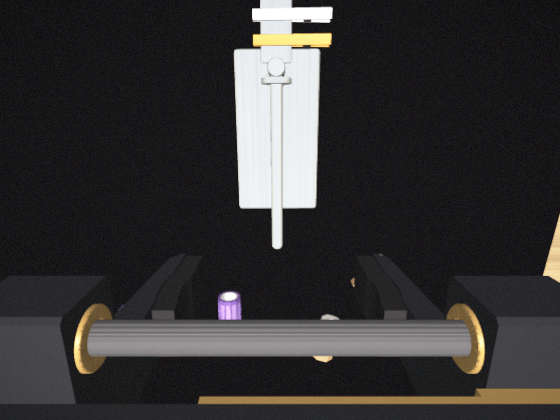

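Wrist picture: the rod runs from (277,80) to its tip at (277,246), nearly parallel to the image column, with the slim roller at (230,300). The cameras agree on the rod (z≈0.1195 against 0.120, length ≈176 mm). Now pick and thread the slim roller.

```bash
cat >> h.py <<'E'
U=np.array([-.0380,.9993]);ROOT=np.array([.5285,.2285]);PSI=92.17
def at(d,z,dx=0): # point d metres out from the root along the rod; dx sideways
    p=ROOT-U*d+np.array([U[1],-U[0]])*dx;return [p[0],p[1],z]
def rep(t=""):
    s=manip.state();print(t,"t",round(s["clock"],2),"tcp",s["tool_pos"].round(4),"F",s["contact_force"].round(1),"w",round(s["gripper_width"],4),"gf",round(s["grasp_force"],1));return s
def pick(x,y,psi,zt,force,hi=.2,op=.075):
    manip.set_gripper(op);manip.move_pose([x,y,hi-.08],rv(psi));manip.move_linear([x,y,zt],rate=.12);manip.set_gripper(0,force);rep("grip")
    manip.move_linear([x,y,hi],rate=.25);rep("lift")
E
python3 - <<'E'
from h import *
manip.move_pose([.4688,-.105,.2],rv(91.3))
pick(.4688,-.105,91.3,.005,12)
zt=.005+.120-.016
manip.move_pose(at(.25,zt),rv(PSI));manip.dwell(.2);s=rep("pre")
c=wrist();cv2.imwrite("pics/w2.png",c["image"]);P=cloud(c);np.savez("w2.npz",**c);print(rodfit(P))
E
```

```text
grip t 6.65 tcp [ 0.4687 -0.105   0.005 ] F [-0.4 -0.2  0.5] w 0.0319 gf 12.0
lift t 7.58 tcp [ 0.4677 -0.1047  0.1985] F [-0.2  0.7 -1.2] w 0.0318 gf 12.0
pre t 8.41 tcp [ 0.5385 -0.0224  0.1105] F [-0.3  0.  -0.4] w 0.0316 gf 12.0
(array([ 0.532 , -0.0413,  0.1194]), 2196)
```

View pics/w2.png

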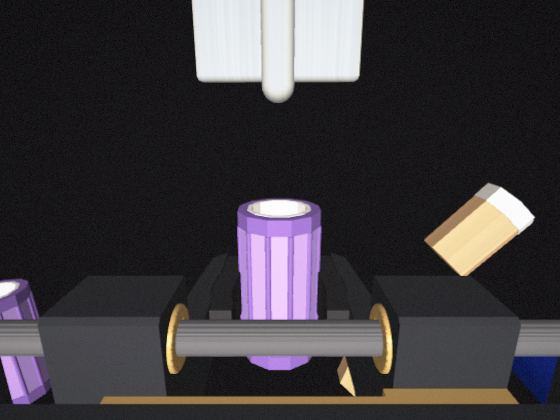

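Wrist picture: the roller is centred at u≈279 and the rod at u≈278, so they are in line. Threading.

```bash
cat >> h.py <<'E'
def thread(d0,d1,z,rate,lim=6,step=.03,dx=0):
    d=d0
    f0=manip.state()["contact_force"]
    while d>d1+1e-6:
        d=max(d1,d-step);manip.move_linear(at(d,z,dx),rate=rate)
        f=manip.state()["contact_force"]-f0
        if np.linalg.norm(f)>lim: print("force",d,f.round(1));return d
    return d
E
python3 - <<'E'
from h import *
z=.109
print(thread(.25,.036,z,.12,step=.036));rep("in")
manip.move_linear(at(.036,z-.0035),rate=.05)
manip.set_gripper(.08);rep("open")
manip.move_linear(at(.036,.25),rate=.3)
manip.move_pose([.578,-.3235,.2],rv(123.3));manip.dwell(.1)
c=wrist();P=cloud(c)
np.savez("w3.npz",**c);rep()
s=cams.capture("side");cv2.imwrite("pics/s2.png",s["image"][80:340,150:450].repeat(2,0).repeat(2,1))
E
```

```text
0.036
in t 11.14 tcp [0.5298 0.1924 0.1089] F [-0.2  0.7 -0.5] w 0.0314 gf 12.0
open t 12.22 tcp [0.5298 0.1925 0.1055] F [-0.1  0.1 -0.4] w 0.08 gf 0.0
 t 14.89 tcp [ 0.5785 -0.3225  0.2003] F [-0.5 -0.1  0.3] w 0.08 gf 0.0
```

View pics/s2.png

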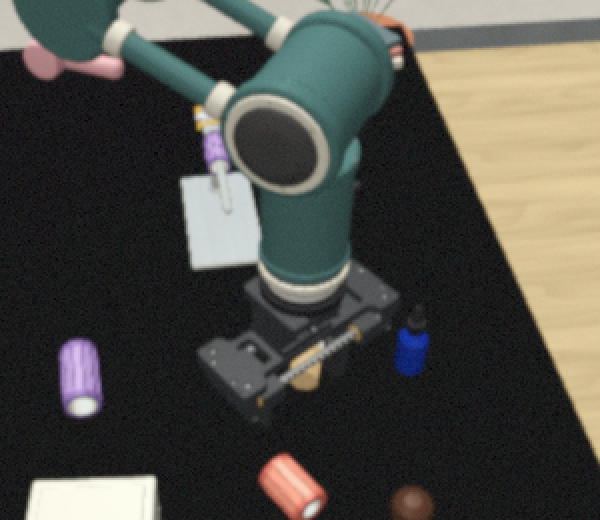

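Side picture: the slim roller is on the rod at (215,150), up at the collar. The gripper hangs above the coral roller (parallax). Picking the coral one.

```bash
python3 - <<'E'
from h import *
pick(.578,-.3235,123.3,.006,15,hi=.26,op=.08)
z=.006+.120-.022
manip.move_pose(at(.26,.2),rv(PSI));manip.move_linear(at(.26,z),rate=.2);manip.dwell(.2);rep("pre")
c=wrist();cv2.imwrite("pics/w4.png",c["image"]);print(rodfit(cloud(c)))
E
```

```text
grip t 17.64 tcp [ 0.578  -0.3235  0.0061] F [-0.2 -0.6  1. ] w 0.0439 gf 15.0
lift t 18.81 tcp [ 0.577  -0.3229  0.2578] F [ 0.4 -0.1 -1. ] w 0.0439 gf 15.0
pre t 20.79 tcp [ 0.54   -0.0316  0.106 ] F [ 0.7  0.2 -0.5] w 0.0443 gf 15.0
(array([ 0.5314, -0.0506,  0.1194]), 1198)
```

View pics/w4.png

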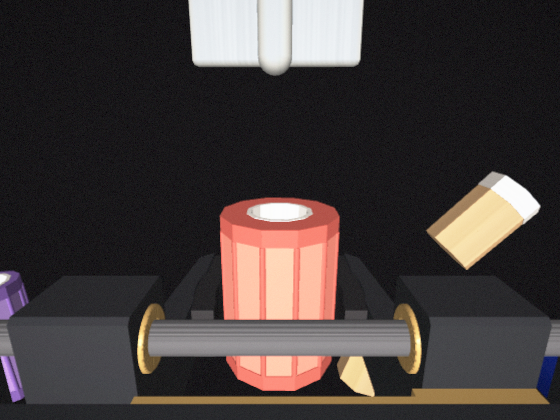

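Wrist picture: bore centre at u≈280 and rod at u≈275, about 1.5 mm off, which the 5 mm clearance covers. Threading.

```bash
python3 - <<'E'
from h import *
z=.104
print(thread(.26,.100,z,.12,step=.04));rep("in")
manip.move_linear(at(.100,z-.0035),rate=.05)
manip.set_gripper(.08);rep("open")
manip.move_linear(at(.100,.25),rate=.3)
manip.move_pose([.6205,-.1385,.2],rv(73.1))
pick(.6205,-.1385,73.1,.005,15,hi=.22,op=.07)
z=.005+.120-.018
manip.move_pose(at(.26,.2),rv(PSI));manip.move_linear(at(.26,z),rate=.2);manip.move_linear(at(.23,z),rate=.1);manip.dwell(.3);rep("pre");print(at(.23,z))
c=wrist();np.savez("w5.npz",**c)
cv2.imwrite("pics/w5.png",c["image"]);print(rodfit(cloud(c),.06,.09))
E
```

```text
0.1
in t 22.77 tcp [0.5322 0.1284 0.1039] F [ 0.5  0.6 -0.9] w 0.0438 gf 15.0
open t 23.71 tcp [0.5323 0.1286 0.1005] F [ 0.5 -0.2 -0.2] w 0.0802 gf 0.0
grip t 28.05 tcp [ 0.6205 -0.1385  0.0051] F [-0.2 -0.2  1.5] w 0.0357 gf 15.0
lift t 29.06 tcp [ 0.6193 -0.1382  0.218 ] F [-0.1  0.2 -0.5] w 0.0357 gf 15.0
pre t 31.03 tcp [ 0.5373 -0.0017  0.107 ] F [-0.8  0.2  0.5] w 0.0356 gf 15.0
[np.float64(0.5372399999999999), np.float64(-0.0013390000000000069), 0.107]
(array([ 0.532 , -0.0408,  0.1194]), 2955)
```

View pics/w5.png

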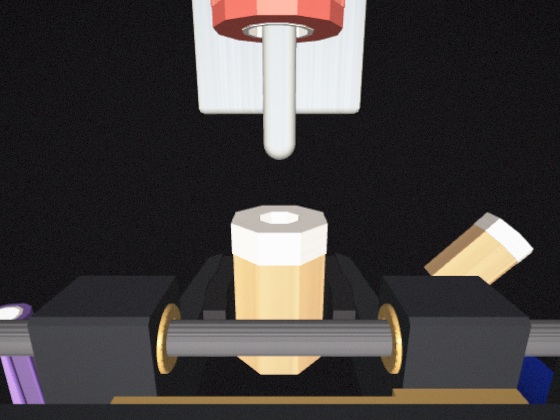

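Wrist picture: the knob (u≈279.5) and rod (u≈279.5) are in line, and the coral roller is on the rod above. Sliding the knob on, watching forces.

```bash
python3 - <<'E'
from h import *
z=.107
d=thread(.23,.195,z,.06,lim=5,step=.009);s=rep(d)
if d<=.1951:
    d=thread(.195,.172,z,.06,lim=6,step=.008);rep(d)
    if d<=.1721:
        d=thread(.172,.160,z,.02,lim=6,step=.0015);rep(d)
c=wrist();np.savez("w6.npz",**c);cv2.imwrite("pics/w6.png",c["image"])
E
```

```text
0.195 t 32.27 tcp [0.5359 0.034  0.107 ] F [-0.3  0.2 -0.6] w 0.036 gf 15.0
0.172 t 33.1 tcp [0.535 0.057 0.107] F [ 0.9 -0.1 -1.2] w 0.0355 gf 15.0
force 0.16449999999999998 [-0.9 -7.5  0.6]
0.16449999999999998 t 34.35 tcp [0.5348 0.0624 0.107 ] F [ 0.  -7.6 -0.6] w 0.036 gf 15.0
```

View pics/w6.png

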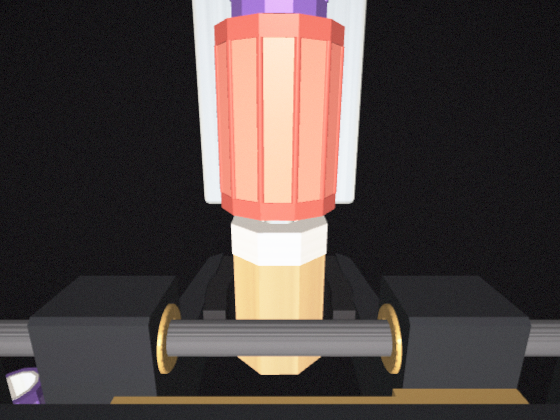

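Wrist picture: the knob's band (y≈215) sits just short of the coral roller's end. The axial stop at TCP 166 mm from the root matches fully home. Releasing gently and checking.

```bash
python3 - <<'E'
from h import *
manip.move_linear(at(.1655,.1055),rate=.02);rep()
manip.set_gripper(.05);manip.set_gripper(.08);rep("open")
manip.move_linear(at(.1655,.30),rate=.25)
manip.move_pose(at(.26,.34),rv(PSI));manip.dwell(.3);c=wrist();P=cloud(c);I=c["image"].astype(int)
rep()
q=P.reshape(-1,3);b=I.reshape(-1,3);m=(abs(q[:,0]-.535)<.04)&(q[:,2]>.12)&(q[:,2]<.16)&(b.max(1)>70);q=q[m];b=b[m]
d=(ROOT-q[:,:2])@U; s=(q[:,:2]-ROOT)@np.array([U[1],-U[0]])
sat=b.max(1)-b.min(1)
for a in np.arange(.0,.205,.008):
    k=(d>=a)&(d<a+.008)
    if k.sum()>3: print(a.round(3),k.sum(),"x",s[k].min().round(4),s[k].max().round(4),"ztop",np.percentile(q[k,2],95).round(4),"bgr",np.median(b[k],0))
w=(sat<40)&(abs(s)<.02)&(d>.12); print("band d",np.percentile(d[w],[2,50,98]).round(4)); print("end",np.percentile(d[abs(s)<.02],99.5))
cv2.imwrite("pics/w7.png",c["image"])
E
```

```text
t 34.65 tcp [0.5351 0.0624 0.1055] F [ 1.4 -5.2 -0.9] w 0.036 gf 15.0
open t 35.67 tcp [0.5348 0.0631 0.1055] F [-0.7  0.1 -0.8] w 0.08 gf 0.0
 t 37.43 tcp [ 0.5381 -0.0304  0.3393] F [-0.1 -0.4  0.1] w 0.0797 gf 0.0
0.088 309 x -0.0233 0.0214 ztop 0.1372 bgr [168. 195. 255.]
0.096 473 x -0.0226 0.0216 ztop 0.1374 bgr [170. 198. 255.]
0.104 467 x -0.0227 0.0218 ztop 0.1373 bgr [171. 199. 255.]
0.112 450 x -0.0229 0.021 ztop 0.1374 bgr [172. 200. 255.]
0.12 434 x -0.023 0.0212 ztop 0.1372 bgr [151.5 174.5 254. ]
0.128 322 x -0.0231 0.0212 ztop 0.1373 bgr [127. 143. 237.]
0.136 347 x -0.0181 0.0174 ztop 0.1369 bgr [252. 253. 254.]
0.144 356 x -0.0183 0.0176 ztop 0.1365 bgr [228.5 244.  252. ]
0.152 331 x -0.0183 0.0177 ztop 0.1366 bgr [175. 231. 251.]
0.16 323 x -0.0175 0.0177 ztop 0.1364 bgr [174. 231. 251.]
0.168 322 x -0.0176 0.017 ztop 0.1362 bgr [174. 230. 251.]
0.176 289 x -0.0177 0.0171 ztop 0.1363 bgr [173. 230. 251.]
0.184 323 x -0.0178 0.0173 ztop 0.1362 bgr [173. 230. 251.]
0.192 143 x -0.0178 0.0173 ztop 0.136 bgr [169. 226. 250.]
band d [0.1214 0.1409 0.1484]
end 0.1954189103602678
```

View pics/w7.png

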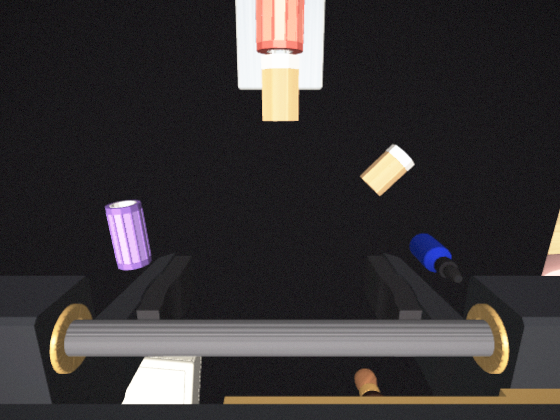

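Wrist picture: the knob spans (280,55)-(280,120), in line behind the coral roller, with its end 195.5 mm out. That puts the mouth at ≈135.5 mm, home and level. The bottle still stands at (430,250) and the kabuki at (367,380). Handing in.

```bash
python3 -c "
from cell import order
print(order.close_job())"
```

```text
the job is handed in; nothing more can be done
None
```

I threaded the slim lilac roller and then the fat coral one onto the rod, pushed the end knob home (mouth measured about 135.5 mm out, home is 136 mm), released everything and handed the job in at about 37 s; no verdict came back.

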